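# Stop down the iris of a gem viewing stand

### The job

Set the iris of the gem viewing stand by pushing the peg on its ring's lever with the outside of your fingers: first push it round to the fully open stop (the end of the scale with the long lines), then push it back until the lever's pointer stands in the middle of the gap of the brass fork on the scale's rim, and move clear. Only push: do not grip the peg, do not shift the fork or the stone on the stage, and leave everything else on the bench where it is.

Things in the scene. Friction and masses are not known exactly. Their poses are not given: they have to be found in the camera images.
- stand: gem viewing stand, fixed to the bench: round grey housing with a black scale disc (216 mm across, top 45 mm above the bench), on it a turning ring (132 mm across, top 55 mm up) around a fixed white stage (100 mm across, top 57 mm up). Origin on the ring's axis at bench height, z up along it. Place and yaw vary. A low lamp box (36 mm high) juts from its rear (+x) side
- lever (a joint): angle of the iris ring and its lever, rad: 0 = closed stop, 2.2 = open stop; grows counter-clockwise seen from above. The lever points along angle 2.04 + this value, counter-clockwise from the stand's x axis. Friction holds it wherever it is left (2 to 3 N at the peg moves it; it does not spring back or coast)
- peg (a point): centre of the upright round steel peg near the end of the ring's lever: 14 mm diameter, from 55 to 95 mm above the bench, 85 mm from the ring's axis; this point is 75 mm up. It is what the fingers push. x axis: radially outward along the lever
- pointer (a point): outer end of the lever's narrow pointer (4 mm wide), 104 mm from the ring's axis, 52 mm up, straight outward from the peg; x axis radially outward. It passes freely over the fork
- fork (a point): middle of the gap of the brass fork marker on the scale disc's rim: two prongs 5 mm wide, clear gap 16 mm, opening toward the axis. This point is 104 mm from the axis, 47 mm up; x axis radially outward. The prongs are 49 mm high; behind them, 115 mm from the axis, is a screw head 10 mm across, 57 mm high. The marker is held by friction (about 5 N shifts it)
- open_end (a point): open end of the scale, 104 mm from the axis, 45 mm up: the pointer is over this point when the lever is at the open stop. The white scale lines on the disc grow from 5 mm long at the closed end to 31 mm long here. A small stop screw, 54 mm high, stands just beyond either end of the lever's travel
- stone: amber cut stone, 22 mm across, 11 mm tall, loose on the viewing stage near its middle; origin at its underside
- jar: glass jar with steel lid, 42 mm across, 48 mm tall; loose bystander, origin at its underside
- tweezers: steel tweezers lying flat, 130 mm long, 6 mm thick; loose bystander, origin at its underside
- loupe: folding loupe lying flat, 70 mm long, 14 mm thick, origin under its lens; loose bystander, origin at its underside
- pliers: pliers lying flat, 145 mm long, 12 mm thick; loose bystander, origin at its underside
- band: plain finger ring lying flat, 22 mm across, 6 mm tall; loose bystander, origin at its underside
- ringbox: closed ring box, 48 x 48 x 39 mm; loose bystander, origin at its underside
- punch: short steel punch standing upright, 26 mm across, 44 mm tall; loose bystander, origin at its underside
Things that resemble listed ones, but are neither listed nor needed, are in the scene too. There is more than one size of the stand; the job needs the largest.

How it is judged:
By the outcome, as a careful person would: the job done as asked, in the order asked, and still so for the second after the job is handed in, with the robot touching nothing.
It also fails if it takes over 58 s, if anything falls off the work surface, if the arm or the gripper's body presses on something with over 40 N, if the wrist force passes 120 N, or if a joint passes its speed limit or range.

### The arm

A 6-joint arm with a two-finger parallel gripper is mounted at the origin on the work surface. World frame = base frame: x ahead of the robot, y to its left, z up, the work surface at z = 0. Lengths are in m, angles in degrees, forces in N, time in s.
With the tool pointing down it reaches from about 0.35 to 0.875 m from the base axis. Payload 4.2 kg.
Tool frame: the origin (TCP) lies midway between the tips of the shut fingers; the grasp point (between the pads) lies 19 mm behind it; z points along the fingers, y is the line along which they close (so a half turn about z gives the same grasp; the last joint's range is limited). The gripper opens to 87 mm and grips with 3 to 60 N. Pads are 19 mm wide; open, the fingers measure 117 mm over their backs; the gripper's body (75 mm by 190 mm) begins 51 mm behind the grasp point.
Start: joints at [-59.553, 22.042, 0.453, 0, -68.411, -14.817], TCP at [0.168, -0.602, 0.223] pointing down, gripper open.
Joint ranges: [-179.83, 179.83], [-69.29, 118.12], [-61.27, 80.66], [-181.25, 117.63], [-171.15, -9.14], [-177.46, 177.46]. Speed limits (degrees/s): [159.86, 159.86, 180, 180, 180, 180].

### API

Orientations are given as a 3x3 rotation matrix whose columns are the frame's x, y, z axes.
In Python, from station import r, cams gives the robot as it stands.
- The arm moves only by the tool play_rows, never from a script. Its argument "commands" is text: rows parted by semicolons, each of 6 numbers parted by spaces: the shift along the world's x, y, z normalised to -1 to 1, where 1 is 30 mm, then the turn, a rotation vector about the world's x, y, z normalised to -1 to 1, where 1 is 0.15 rad. A call has 1 to 20 rows; each row shifts and turns the commanded pose from where the row before left it; what a row does not reach is not made up. A row lasts 1/10 s, in which the tool goes at most 50 mm and 8.59 degrees, less where a joint would pass 70% of its speed; a pose out of reach is approached as far as the arm can. A call with a number of a shift or a turn outside -1 to 1 is refused whole. A call with a gripper value outside its range is refused whole. "grip" is the finger opening in mm, from 0 to 87, set as the call begins (left out, the last holds). The fingers move at their own pace and stop on an object; the grip force is fixed at half the most. Time passes only in rows, so rows that do not move let the fingers close. It gives the time, the measured TCP pose, the force, the opening and the grip force at its end, in the units of the state.
- r.sense(): the state, without advancing time (a new reading comes with each control period).
- cams.capture(name): name is "scene" or "top"; returns (picture, depth): 384x512x3 uint8, blue, green, red; 384x512 float32, m along the optical axis (not along the pixel's ray), 0 where there is no reading.
- cams.camera_info(name): a dict with "mtx" (3x3 intrinsics, pixels), "R" (3x3) and "t" (3): a world point X has camera coordinates R X + t. Camera axes: x right, y down, z forward; pixel columns grow to the right and rows downward; lengths in m; the calibration is good to about 2 mm. A picture is of the moment at which its call begins. camera_info takes no time and is no camera call.
- r.finish_job(): hands the job in; it is judged then, once.
The state is a dict: "time_s": time; "joints": joint angles; "joint_velocities": joint speeds; "effort": joint torques, N m; "tcp_pos": TCP position; "ee_rot": TCP orientation; "wrist_force": force on the tool from outside, world axes, zero at the start; "moment": the same for the moment, N m; "gripper_width": opening from 0.0 (shut) to 1.0 (fully open); "gripper_force": force on a finger pad.
Only numpy, scipy, OpenCV 4.12 (cv2) and the standard library are available. Lean on these libraries where they do the work, as an engineer would, in place of code of your own. Each camera call takes 0.05 s, during which the arm holds its last target. There are 200 camera calls.

## Working session

There is one attempt and no reset: what is moved stays moved. The work goes in short steps, Python scripts to look and compute and a tool call to move; the robot and the scene stay as the last step left them, time stands still between calls to the robot, and variables do not carry over. Pictures are saved under pics/ and viewed, at most 10 in all, crops included, and the job is handed in when it is done.

Besides the shell and the picture viewer there is one more tool, called after ">>>" as name(argument=value, ...) on one line, values as JSON. play_rows: Moves the arm, as the interface text tells. Scaled input: -1 to 1 covers 30 mm each way for a shift and 0.15 rad each way for a turn. Its arguments: {"type":"object","properties":{"commands":{"type":"string"},"grip":{"type":"number"}},"required":["commands"]}

```bash
mkdir -p pics; ls
cat > h.py <<'E'
import numpy as np, cv2
from station import r, cams
def shot(n):
    im,d=cams.capture(n); return im,d,cams.camera_info(n)
def ray(ci,uv,z):
    K,R,t=[np.array(ci[k],float) for k in("mtx","R","t")]; t=t.ravel()
    c=-R.T@t; d=R.T@np.linalg.solve(K,[uv[0],uv[1],1.]); return c+d*(z-c[2])/d[2]
def proj(ci,X):
    K,R,t=[np.array(ci[k],float) for k in("mtx","R","t")]; p=K@(R@np.array(X)+t.ravel()); return p[:2]/p[2]
E
python3 - <<'E'
from h import *
for n in("top","scene"):
    im,d,ci=shot(n); cv2.imwrite(f"pics/{n}0.png",cv2.resize(im,(800,600),interpolation=cv2.INTER_CUBIC)); np.savez(f"{n}0.npz",im=im,d=d)
    print(n,-np.array(ci["R"]).T@np.array(ci["t"]).ravel(), ci["mtx"])
E
```

```text
pics
top [0.38625177 0.04684623 0.99853516] [[436.46889694   0.         251.19749909]
 [  0.         436.46889694 191.85794503]
 [  0.           0.           1.        ]]
scene [0.83610516 0.50642934 0.88482455] [[453.82213774   0.         261.66117173]
 [  0.         453.82213774 188.79793408]
 [  0.           0.           1.        ]]
```

View pics/top0.png

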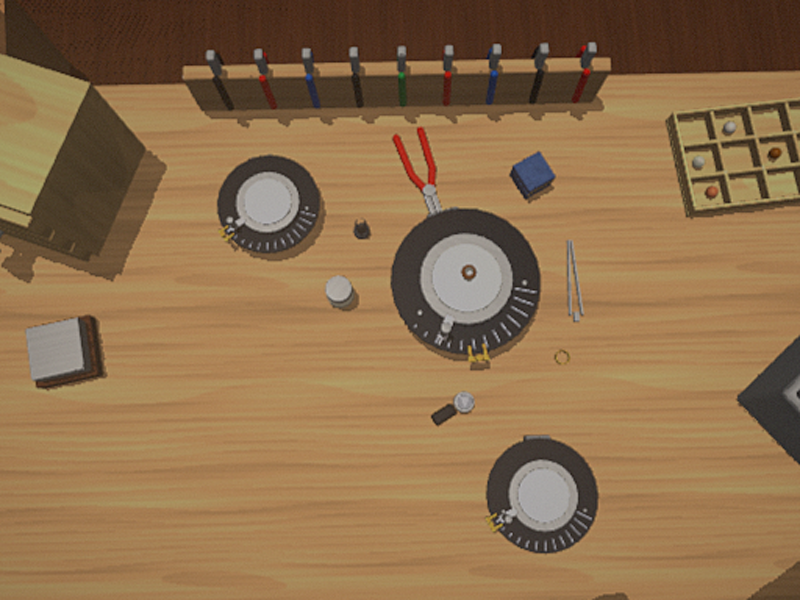

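View pics/scene0.png

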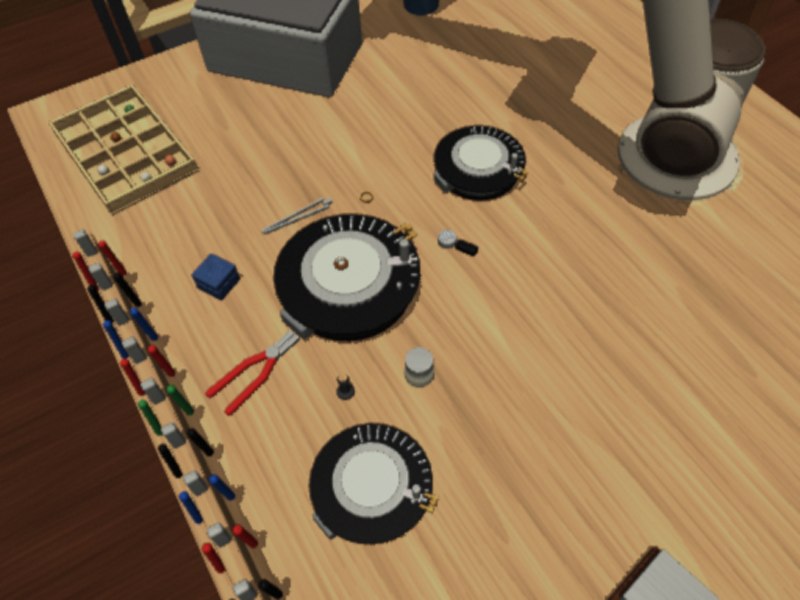

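The top view (800x600 px) shows three candidates for the stand: (268,203), (465,280) and (543,495). The middle one is the largest and has the stone on it. Its peg is at about (447,325), the fork at (479,355), the open end at (525,288) and the jar at (340,292). I'll measure it and check the choice in a crop.

Run:
```python
from h import *
im=np.load("top0.npz")["im"]; ci=cams.camera_info("top")
hsv=cv2.cvtColor(im,cv2.COLOR_BGR2HSV)
# stage+ring: bright unsaturated inside disc
roi=np.zeros(im.shape[:2],np.uint8); cv2.circle(roi,(298,179),52,255,-1)
dark=((im.max(2)<75)*255).astype(np.uint8)&roi
c=max(cv2.findContours(cv2.morphologyEx(dark,cv2.MORPH_CLOSE,np.ones((9,9))),cv2.RETR_EXTERNAL,cv2.CHAIN_APPROX_NONE)[0],key=cv2.contourArea)
(x,y),(a,b),_=cv2.fitEllipse(cv2.convexHull(c)); print("disc",x,y,a,b,ray(ci,(x,y),.045))
w=((im.min(2)>140)*255).astype(np.uint8)&roi
n,l,s,ce=cv2.connectedComponentsWithStats(w); k=1+np.argmax(s[1:,4])
c=max(cv2.findContours((l==k).astype(np.uint8),cv2.RETR_EXTERNAL,cv2.CHAIN_APPROX_NONE)[0],key=cv2.contourArea)
(x,y),(a,b),_=cv2.fitEllipse(c); print("white",x,y,a,b,ray(ci,(x,y),.057), np.ptp(c[:,0],0))
br=cv2.inRange(hsv,(18,140,90),(35,255,255)); br[:,:285]=0; br[:215]=0; br[240:]=0; br[:,325:]=0
ys,xs=np.nonzero(br); print("brass",xs.mean(),ys.mean(),xs.min(),xs.max(),ys.min(),ys.max(),ray(ci,(xs.mean(),ys.mean()),.05))
crop=im[125:237,240:360]; cv2.imwrite("pics/c1.png",cv2.resize(crop,None,fx=5.3,fy=5.3,interpolation=cv2.INTER_CUBIC))
```

```text
disc 297.5761413574219 179.83724975585938 92.4822006225586 95.52239990234375 [ 0.60305313 -0.06214848  0.045     ]
white 297.8201904296875 178.2152862548828 56.03087615966797 56.779598236083984 [ 0.60399308 -0.06148076  0.057     ] [57 58]
brass 305.51807228915663 226.87951807228916 299 313 220 231 [ 0.4963275  -0.07421993  0.05      ]
```

View pics/c1.png

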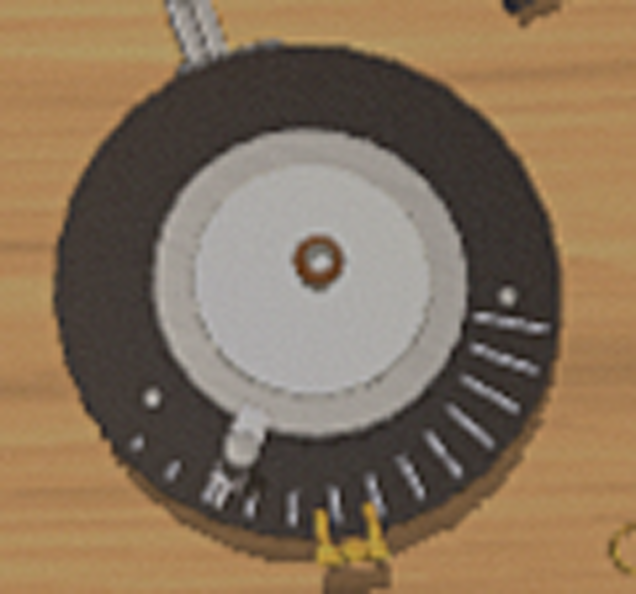

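The crop confirms the largest stand. The long lines are on the right (open end, crop (510,323)), the peg is at crop (243,443), and the fork prongs run from (320,512) and (370,507). Next I'll work out the angles.

Run:
```python
from h import *
ci=cams.camera_info("top"); C=np.array([.6035,-.062])
f=lambda u,v:(240+u/5.3-.4,125+v/5.3-.4)
for n,p,z in [("pegtop",(240,440),.095),("ptr",(217,492),.052),("open line in",(476,317),.045),("open out",(547,328),.045),("closed tick",(137,443),.045),("stopC",(152,398),.054),("stopO",(508,296),.054),("prongL",(321,512),.049),("prongR",(369,507),.049),("prongLroot",(324,550),.049),("prongRroot",(379,545),.049),("screw",(350,548),.057)]:
    X=ray(ci,f(*p),z)[:2]; d=X-C; print(n,X.round(4),"rad %.4f ang %.2f"%(np.hypot(*d),np.degrees(np.arctan2(d[1],d[0]))%360))
print(r.sense()["ee_rot"], r.sense()["wrist_force"], r.sense()["time_s"])
# depth max in scene (peg) skip
```

```text
pegtop [ 0.5326 -0.0272] rad 0.0790 ang 153.84
ptr [ 0.5181 -0.0204] rad 0.0950 ang 154.01
open line in [ 0.5909 -0.1328] rad 0.0720 ang 259.91
open out [ 0.5855 -0.1625] rad 0.1021 ang 259.82
closed tick [0.5405 0.0117] rad 0.0970 ang 130.52
stopC [0.5578 0.0053] rad 0.0814 ang 124.21
stopO [ 0.5976 -0.1451] rad 0.0833 ang 265.97
prongL [ 0.5092 -0.0632] rad 0.0943 ang 180.75
prongR [ 0.5108 -0.0832] rad 0.0951 ang 192.86
prongLroot [ 0.4934 -0.0637] rad 0.1101 ang 180.91
prongRroot [ 0.495  -0.0865] rad 0.1113 ang 192.72
screw [ 0.4931 -0.0735] rad 0.1110 ang 185.93
[[-9.63052722e-01 -2.69312174e-01 -6.38169928e-04]
 [-2.69312902e-01  9.63050998e-01  1.82673015e-03]
 [ 1.22629519e-04  1.93110484e-03 -9.99998128e-01]] [ 0.02744192 -0.56107471  0.50967649] 0.1
```

Run:
```python
from h import *
for n in("top","scene"):
    z=np.load(n+"0.npz"); im,d=z["im"],z["d"]; ci=cams.camera_info(n)
    K,R,t=[np.array(ci[k],float) for k in("mtx","R","t")]; t=t.ravel()
    print(n,"axis",R[2])
    v,u=np.mgrid[:384,:512]; P=np.stack([(u-K[0,2])/K[0,0]*d,(v-K[1,2])/K[1,1]*d,d],-1); W=(P-t)@R
    hsv=cv2.cvtColor(im,cv2.COLOR_BGR2HSV)
    near=(np.hypot(W[...,0]-.604,W[...,1]+.062)<.14)&(d>0)
    for a,b in((-.01,.01),(.035,.05),(.05,.062),(.07,.11)):
        m=near&(W[...,2]>a)&(W[...,2]<b); q=W[m]; 
        if len(q): print(a,b,len(q),np.median(q,0).round(4),np.ptp(q,0).round(4),q.min(0).round(4),q.max(0).round(4))
    bl=(hsv[...,0]>100)&(hsv[...,0]<130)&(hsv[...,1]>100)&(np.abs(W[...,0]-.7)<.1)&(np.abs(W[...,1]+.14)<.08)
    if bl.any(): print("box",W[bl].min(0),W[bl].max(0))
    # rim disc circle fit through outer boundary of points 0.035..0.062
    m=(near&(W[...,2]>.036)&(W[...,2]<.065)).astype(np.uint8)
    c=max(cv2.findContours(m,cv2.RETR_EXTERNAL,cv2.CHAIN_APPROX_NONE)[0],key=cv2.contourArea)[:,0]
    q=W[c[:,1],c[:,0]]; A=np.c_[2*q[:,:2],np.ones(len(q))]; s=np.linalg.lstsq(A,(q[:,:2]**2).sum(1),rcond=None)[0]
    print("rim fit",s[:2],np.sqrt(s[2]+s[:2]@s[:2]))
```

```text
top axis [ 0.19716974 -0.00457673 -0.98035868]
-0.01 0.01 3823 [ 5.526e-01 -3.730e-02  4.000e-04] [0.2786 0.2793 0.0155] [ 0.4653 -0.2018 -0.0055] [0.7439 0.0775 0.01  ]
0.035 0.05 4217 [ 0.6022 -0.0643  0.0453] [0.2292 0.214  0.0146] [ 0.4877 -0.1695  0.0354] [0.7169 0.0445 0.05  ]
0.05 0.062 2769 [ 0.6021 -0.0621  0.0562] [0.1987 0.1549 0.0119] [ 0.4875 -0.1489  0.0501] [0.6862 0.0059 0.062 ]
0.07 0.11 47 [ 0.5276 -0.0274  0.0942] [0.0944 0.0508 0.03  ] [ 0.5225 -0.072   0.0702] [ 0.6168 -0.0212  0.1001]
box [ 0.74193236 -0.20185103  0.03535346] [ 0.79790337 -0.14387247  0.04275786]
rim fit [ 0.6055078  -0.06301219] 0.10742947022971085
scene axis [-0.2812567  -0.47796    -0.83213515]
-0.01 0.01 3209 [0.6344 0.019  0.0007] [0.2793 0.2714 0.0147] [ 0.4642 -0.1936 -0.0047] [0.7435 0.0777 0.01  ]
0.035 0.05 3409 [ 0.6234 -0.0443  0.0455] [0.2315 0.2163 0.015 ] [ 0.4873 -0.1714  0.035 ] [0.7188 0.0449 0.05  ]
0.05 0.062 2313 [ 0.6049 -0.0567  0.0562] [0.2038 0.1605 0.0118] [ 0.4873 -0.1533  0.05  ] [0.6911 0.0072 0.0618]
0.07 0.11 71 [ 0.5303 -0.0245  0.0877] [0.0836 0.0448 0.0281] [ 0.5224 -0.0657  0.0703] [ 0.606  -0.0208  0.0983]
box [ 0.74298141 -0.20130887  0.00657846] [ 0.79987917 -0.14117349  0.04255558]
rim fit [ 0.60517734 -0.06306999] 0.10763697630990962
```

Run:
```python
from h import *
C=np.array([.6053,-.063])
for n in("top","scene"):
    z=np.load(n+"0.npz"); im,d=z["im"],z["d"]; ci=cams.camera_info(n)
    K,R,t=[np.array(ci[k],float) for k in("mtx","R","t")]; t=t.ravel()
    v,u=np.mgrid[:384,:512]; P=np.stack([(u-K[0,2])/K[0,0]*d,(v-K[1,2])/K[1,1]*d,d],-1); W=(P-t)@R
    hsv=cv2.cvtColor(im,cv2.COLOR_BGR2HSV); D=W[...,:2]-C; rr=np.hypot(D[...,0],D[...,1]); an=np.degrees(np.arctan2(D[...,1],D[...,0]))%360
    br=(hsv[...,0]>14)&(hsv[...,0]<36)&(hsv[...,1]>130)&(hsv[...,2]>80)&(rr<.125)&(rr>.085)&(W[...,2]>.03)&(an>120)&(an<270)
    # ray-plane at .049 for brass pixels
    pts=np.array([ray(ci,(x,y),.049)[:2]-C for y,x in np.argwhere(br)]); ra=np.hypot(*pts.T); aa=np.degrees(np.arctan2(pts[:,1],pts[:,0]))%360
    print(n,"brass",br.sum(),aa.mean(),aa.min(),aa.max(),ra.min(),ra.max()); print(np.c_[ra*1000,aa][np.argsort(aa)].round(1).tolist())
    pg=(W[...,2]>.088)&(W[...,2]<.1)&(rr>.07)&(rr<.1); q=W[pg].mean(0); print("peg",q,"ang",np.degrees(np.arctan2(q[1]-C[1],q[0]-C[0]))%360, np.hypot(*(q[:2]-C)))
    wl=(im.min(2)>100)&(rr>.073)&(rr<.103)&(an>250)&(an<263)&(d>0); print("open line",an[wl].mean(),wl.sum())
    hi=(W[...,2]>.1)&(W[...,0]>.1)&(W[...,0]<.7)&(W[...,1]<.1)&(W[...,1]>-.75)&(d>0)
    q=W[hi]; print("high",len(q),q.min(0) if len(q) else'',q.max(0) if len(q) else '')
```

```text
top brass 85 185.99582267370326 178.56883385159364 193.85871599507237 0.09563640700567026 0.11786083844669099
[[100.0, 178.6], [97.8, 178.6], [95.6, 178.6], [117.6, 179.5], [115.4, 179.5], [113.2, 179.5], [111.0, 179.6], [108.8, 179.6], [106.6, 179.7], [104.5, 179.7], [102.3, 179.8], [100.1, 179.8], [97.9, 179.9], [95.7, 179.9], [117.6, 180.5], [115.5, 180.6], [113.3, 180.6], [111.1, 180.7], [108.9, 180.8], [106.7, 180.8], [104.5, 180.9], [102.3, 181.0], [100.1, 181.1], [97.9, 181.2], [95.7, 181.2], [117.7, 181.6], [115.5, 181.7], [113.4, 181.7], [111.2, 181.8], [109.0, 181.9], [117.9, 182.6], [115.7, 182.7], [113.5, 182.8], [111.3, 183.0], [115.9, 183.8], [113.7, 183.9], [111.5, 184.1], [116.1, 184.9], [113.9, 185.0], [111.7, 185.2], [109.6, 185.3], [116.3, 186.0], [114.2, 186.1], [112.0, 186.3], [109.8, 186.5], [116.6, 187.0], [114.5, 187.2], [112.3, 187.4], [110.2, 187.6], [108.0, 187.8], [117.0, 188.1], [114.8, 188.3], [112.7, 188.5], [110.5, 188.7], [117.3, 189.1], [115.2, 189.4], [113.1, 189.6], [110.9, 189.8], [97.6, 190.3], [115.6, 190.4], [104.5, 190.6], [113.5, 190.7], [102
[... 1240 characters left out ...]
, 188.2], [117.1, 188.5], [120.9, 188.9], [111.6, 188.9], [115.4, 189.3], [119.1, 189.6], [109.8, 189.7], [122.9, 190.0], [113.6, 190.1], [104.4, 190.2], [117.4, 190.4], [108.1, 190.6], [121.2, 190.7], [98.9, 190.8], [111.9, 190.9], [102.6, 191.1], [115.6, 191.2], [106.4, 191.5], [119.4, 191.5], [97.2, 191.7], [110.2, 191.8], [113.9, 192.0], [100.9, 192.0], [117.7, 192.3], [104.7, 192.3], [108.5, 192.6], [112.3, 192.9], [99.3, 193.0], [116.1, 193.1], [103.0, 193.3], [106.8, 193.5], [114.4, 194.0]]
peg [ 0.52922768 -0.02680901  0.09386114] ang 154.5574876590104 0.08424242008102423
open line 258.39566462818846 7
high 6821 [ 0.10012989 -0.6549202   0.10001709] [0.59366351 0.09996555 0.36492837]
```

>>> play_rows(commands="0.6 0.96 0 0 0 -0.2325;0.6 0.96 0 0 0 -0.2325;0.6 0.96 0 0 0 -0.2325;0.6 0.96 0 0 0 -0.2325;0.6 0.96 0 0 0 -0.2325;0.6 0.96 0 0 0 -0.2325;0.6 0.96 0 0 0 -0.2325;0.6 0.96 0 0 0 -0.2325;0.6 0.96 0 0 0 -0.2325;0.6 0.96 0 0 0 -0.2325;0.6 0.96 0 0 0 -0.2325;0.6 0.96 0 0 0 -0.2325;0.6 0.96 0 0 0 -0.2325;0.6 0.96 0 0 0 -0.2325;0.6 0.96 0 0 0 -0.2325;0.6 0.96 0 0 0 -0.2325;0.6 0.96 0 0 0 -0.2325;0.6 0.96 0 0 0 -0.2325;0.6 0.96 0 0 0 -0.2325;0.6 0.96 0 0 0 -0.2325", grip=0)

```text
time_s: 2.1
tcp_pos: [0.5287, -0.0245, 0.2222]
ee_rot: [[-0.911, 0.413, -0.001], [0.413, 0.911, -0.0], [0.001, -0.0, -1.0]]
wrist_force: [-0.1, -0.7, 0.5]
gripper_width: 0.006
gripper_force: 0.0
```

```bash
cat > st.py <<'E'
from h import *
C=np.array([.6053,-.063])
s=r.sense(); p=np.array(s["tcp_pos"]); R=np.array(s["ee_rot"])
print(s["time_s"],"tcp",p.round(4),"yaw_y",np.degrees(np.arctan2(R[1,1],R[0,1])).round(2),"F",np.round(s["wrist_force"],2),"w",s["gripper_width"],"z",R[:,2].round(4),"J",np.round(s["joints"],1))
d=p[:2]-C; print("R %.4f phi %.2f"%(np.hypot(*d),np.degrees(np.arctan2(d[1],d[0]))%360))
E
python3 st.py
```

```text
2.1 tcp [ 0.5287 -0.0245  0.2222] yaw_y 65.59 F [-0.14 -0.7   0.46] w 0.0064287524798702115 z [-8.e-04 -0.e+00 -1.e+00] J [  14.9   12.8  -12.9   -0.   -64.4 -129.3]
R 0.0858 phi 153.35
```

>>> play_rows(commands="0.25 0.52 0 0 0 0;0.25 0.52 0 0 0 0;0 0 -0.85 0 0 0;0 0 -0.85 0 0 0;0 0 -0.85 0 0 0;0 0 -0.85 0 0 0;0 0 -0.85 0 0 0;0 0 -0.8 0 0 0;0 0 0 0 0 0;0 0 0 0 0 0")

```text
time_s: 3.1
tcp_pos: [0.5435, 0.005, 0.0714]
ee_rot: [[-0.911, 0.412, -0.0], [0.412, 0.911, -0.001], [0.0, -0.001, -1.0]]
wrist_force: [0.6, -0.1, 0.4]
gripper_width: 0.005
gripper_force: 0.0
```

```bash
python3 st.py
python3 - <<'E'
from h import *
for n in("top","scene"):
    im,d,ci=shot(n); np.savez(n+"1.npz",im=im,d=d)
    c=proj(ci,[.6053,-.063,.05]).astype(int); k=60 if n=="top" else 60
    q=cv2.resize(im[c[1]-k:c[1]+k,c[0]-k:c[0]+k],(400,400),interpolation=cv2.INTER_CUBIC)
    if n=="top": a=q
cv2.imwrite("pics/p1.png",np.hstack([a,q]))
# arc rows: TCP phi from 132.5 to theta-14.5
E
```

```text
3.1 tcp [0.5435 0.005  0.0714] yaw_y 65.67 F [ 0.56 -0.15  0.36] w 0.004737530251788194 z [-3.e-04 -5.e-04 -1.e+00] J [  17.6   23.4  -22.2    0.   -44.4 -132. ]
R 0.0919 phi 132.25
```

View pics/p1.png

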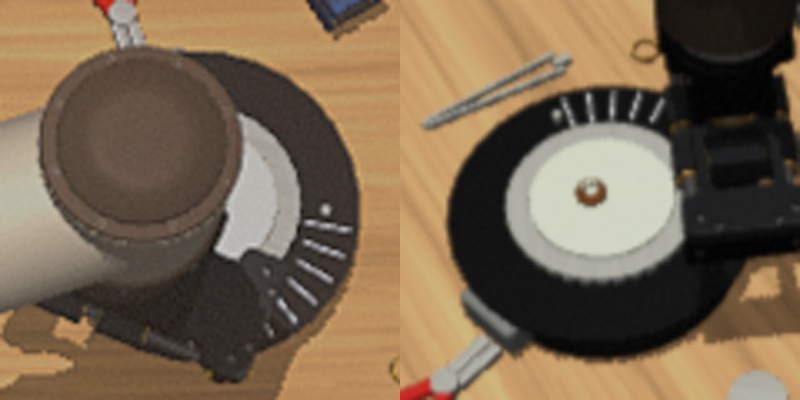

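The left half (top view) and right half (scene view) show the gripper covering the peg area, clear of the stone. I'll compute the arc increments next.

```bash
cat > arc.py <<'E'
import sys; from h import *
C=np.array([.6053,-.063])
def tcp(th,off):
    a=np.radians(th); return C+.085*np.array([np.cos(a),np.sin(a)])+off*np.array([-np.sin(a),np.cos(a)])
x,y,yaw,t0,t1,n,off=map(float,sys.argv[1:8]); p=np.array([x,y]); out=[]
for th in np.linspace(t0,t1,int(n)):
    q=(tcp(th,off)-p)/.03; w=np.round(np.radians(th-90-yaw)/.15,2); q=np.round(q,2)
    out.append("%g %g 0 0 0 %g"%(q[0],q[1],w)); p=p+q*.03; yaw+=np.degrees(w*.15)
print(";".join(out)); print(p,yaw)
E
python3 arc.py .5435 .005 65.6 147 203 19 -.022; echo; python3 arc.py .5435 .005 65.6 147 251 33 -.022
```

```text
0.08 -0.11 0 0 0 -1;-0.11 -0.11 0 0 0 0.36;-0.11 -0.12 0 0 0 0.36;-0.1 -0.12 0 0 0 0.37;-0.1 -0.13 0 0 0 0.36;-0.08 -0.13 0 0 0 0.36;-0.08 -0.13 0 0 0 0.36;-0.08 -0.15 0 0 0 0.36;-0.06 -0.14 0 0 0 0.37;-0.06 -0.15 0 0 0 0.36;-0.05 -0.15 0 0 0 0.36;-0.04 -0.15 0 0 0 0.36;-0.03 -0.16 0 0 0 0.36;-0.02 -0.16 0 0 0 0.37;-0.02 -0.15 0 0 0 0.36;-0.01 -0.16 0 0 0 0.36;0.01 -0.16 0 0 0 0.36;0.01 -0.16 0 0 0 0.36;0.02 -0.16 0 0 0 0.37
[ 0.5186 -0.076 ] 113.04090543683209

0.08 -0.11 0 0 0 -1;-0.12 -0.11 0 0 0 0.38;-0.11 -0.13 0 0 0 0.38;-0.1 -0.12 0 0 0 0.37;-0.1 -0.14 0 0 0 0.38;-0.09 -0.14 0 0 0 0.38;-0.08 -0.14 0 0 0 0.38;-0.08 -0.15 0 0 0 0.38;-0.06 -0.15 0 0 0 0.37;-0.06 -0.16 0 0 0 0.38;-0.05 -0.16 0 0 0 0.38;-0.04 -0.16 0 0 0 0.38;-0.02 -0.16 0 0 0 0.38;-0.02 -0.17 0 0 0 0.38;-0.01 -0.16 0 0 0 0.37;-0.01 -0.17 0 0 0 0.38;0.01 -0.17 0 0 0 0.38;0.02 -0.16 0 0 0 0.38;0.03 -0.16 0 0 0 0.38;0.03 -0.17 0 0 0 0.37;0.05 -0.16 0 0 0 0.38;0.05 -0.15 0 0 0 0.38;0.07 -0.16 0 0 0 0.38;0.07 -0.15 0 0 0 0.38;0.08 -0.14 0 0 0 0.38;0.09 -0.14 0 0 0 0.37;0.09 -0.14 0 0 0 0.38;0.11 -0.13 0 0 0 0.38;0.11 -0.12 0 0 0 0.38;0.11 -0.12 0 0 0 0.38;0.13 -0.11 0 0 0 0.37;0.13 -0.1 0 0 0 0.38;0.13 -0.1 0 0 0 0.38
[ 0.5567 -0.1363] 160.997472889282
```

>>> play_rows(commands="0.08 -0.11 0 0 0 -1;-0.11 -0.11 0 0 0 0.36;-0.11 -0.12 0 0 0 0.36;-0.1 -0.12 0 0 0 0.37;-0.1 -0.13 0 0 0 0.36;-0.08 -0.13 0 0 0 0.36;-0.08 -0.13 0 0 0 0.36;-0.08 -0.15 0 0 0 0.36;-0.06 -0.14 0 0 0 0.37;-0.06 -0.15 0 0 0 0.36;-0.05 -0.15 0 0 0 0.36;-0.04 -0.15 0 0 0 0.36;-0.03 -0.16 0 0 0 0.36;-0.02 -0.16 0 0 0 0.37;-0.02 -0.15 0 0 0 0.36;-0.01 -0.16 0 0 0 0.36;0.01 -0.16 0 0 0 0.36;0.01 -0.16 0 0 0 0.36;0.02 -0.16 0 0 0 0.37")

```text
time_s: 5.1
tcp_pos: [0.5198, -0.0752, 0.0728]
ee_rot: [[-0.919, -0.395, 0.004], [-0.395, 0.919, 0.001], [-0.004, -0.001, -1.0]]
wrist_force: [0.4, 3.8, -0.3]
gripper_width: 0.001
gripper_force: 1.1
```

```bash
python3 st.py; python3 arc.py .5186 -.076 113 206 254 17 -.022
```

```text
5.1 tcp [ 0.5198 -0.0752  0.0728] yaw_y 113.25 F [ 0.4   3.82 -0.33] w 0.0008675400566226371 z [ 0.0041  0.0011 -1.    ] J [  9.5  21.7 -24.8  -0.  -43.2 -76.2]
R 0.0863 phi 188.09
0.02 -0.15 0 0 0 0.35;0.04 -0.15 0 0 0 0.35;0.04 -0.15 0 0 0 0.35;0.05 -0.14 0 0 0 0.35;0.06 -0.14 0 0 0 0.35;0.06 -0.14 0 0 0 0.34;0.07 -0.14 0 0 0 0.35;0.08 -0.13 0 0 0 0.35;0.09 -0.13 0 0 0 0.35;0.09 -0.12 0 0 0 0.35;0.1 -0.12 0 0 0 0.35;0.1 -0.11 0 0 0 0.35;0.11 -0.1 0 0 0 0.35;0.12 -0.1 0 0 0 0.35;0.12 -0.1 0 0 0 0.35;0.12 -0.09 0 0 0 0.35;0.13 -0.08 0 0 0 0.34
[ 0.5606 -0.1387] 163.96459587688662
```

>>> play_rows(commands="0.02 -0.15 0 0 0 0.35;0.04 -0.15 0 0 0 0.35;0.04 -0.15 0 0 0 0.35;0.05 -0.14 0 0 0 0.35;0.06 -0.14 0 0 0 0.35;0.06 -0.14 0 0 0 0.34;0.07 -0.14 0 0 0 0.35;0.08 -0.13 0 0 0 0.35;0.09 -0.13 0 0 0 0.35;0.09 -0.12 0 0 0 0.35;0.1 -0.12 0 0 0 0.35;0.1 -0.11 0 0 0 0.35;0.11 -0.1 0 0 0 0.35;0.12 -0.1 0 0 0 0.35;0.12 -0.1 0 0 0 0.35;0.12 -0.09 0 0 0 0.35;0.13 -0.08 0 0 0 0.34")

```text
time_s: 6.8
tcp_pos: [0.5606, -0.1381, 0.0727]
ee_rot: [[-0.272, -0.962, 0.001], [-0.962, 0.272, 0.001], [-0.001, -0.001, -1.0]]
wrist_force: [-1.8, 1.8, 0.8]
gripper_width: 0.004
gripper_force: 1.2
```

```bash
python3 st.py; python3 arc.py .5606 -.1387 164 255 264 10 -.022
python3 - <<'E'
from h import *
for n in("top","scene"):
    im,d,ci=shot(n); np.savez(n+"2.npz",im=im,d=d)
    c=proj(ci,[.6053,-.063,.05]).astype(int)
    q=cv2.resize(im[c[1]-60:c[1]+60,c[0]-60:c[0]+60],(400,400),interpolation=cv2.INTER_CUBIC)
    if n=="top": a=q
cv2.imwrite("pics/p2.png",np.hstack([a,q]))
E
```

```text
6.8 tcp [ 0.5606 -0.1381  0.0727] yaw_y 164.19 F [-1.82  1.79  0.84] w 0.004198858605765076 z [ 1.2e-03  6.0e-04 -1.0e+00] J [  2.2  26.  -17.3  -0.  -46.7 -18. ]
R 0.0873 phi 239.25
0.05 -0.02 0 0 0 0.12;0.04 -0.03 0 0 0 0.11;0.05 -0.02 0 0 0 0.12;0.04 -0.03 0 0 0 0.12;0.05 -0.02 0 0 0 0.11;0.05 -0.02 0 0 0 0.12;0.04 -0.02 0 0 0 0.11;0.05 -0.02 0 0 0 0.12;0.05 -0.02 0 0 0 0.12;0.04 -0.02 0 0 0 0.11
[ 0.5744 -0.1453] 173.9694656352762
```

View pics/p2.png

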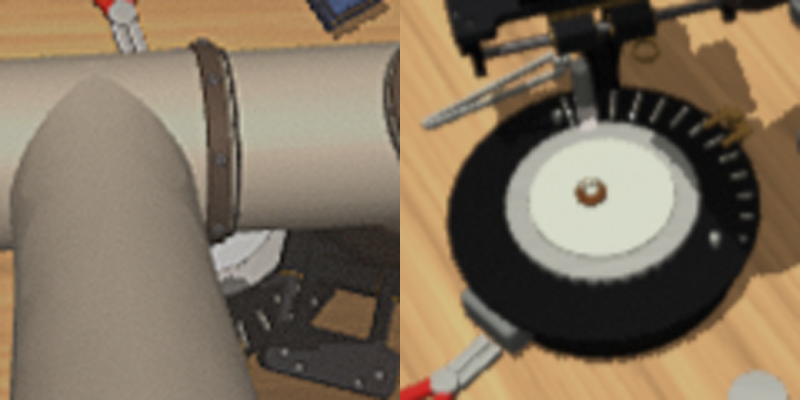

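In the right half the peg stands at (585,95), just short of the open end. The stone and fork look undisturbed. I'll push gently into the stop.

>>> play_rows(commands="0.05 -0.02 0 0 0 0.12;0.04 -0.03 0 0 0 0.11;0.05 -0.02 0 0 0 0.12;0.04 -0.03 0 0 0 0.12;0.05 -0.02 0 0 0 0.11;0 0 0 0 0 0")

```text
time_s: 7.5
tcp_pos: [0.5676, -0.1422, 0.071]
ee_rot: [[-0.19, -0.982, 0.0], [-0.982, 0.19, -0.0], [0.0, -0.0, -1.0]]
wrist_force: [-0.8, 0.1, 1.8]
gripper_width: 0.007
gripper_force: 1.0
```

```bash
python3 st.py
```

```text
7.5 tcp [ 0.5676 -0.1422  0.071 ] yaw_y 169.07 F [-0.8   0.08  1.83] w 0.006943919874699557 z [ 1.e-04 -2.e-04 -1.e+00] J [  1.8  26.8 -16.2   0.  -47.  -12.7]
R 0.0877 phi 244.54
```

>>> play_rows(commands="0.05 -0.02 0 0 0 0.1;0.05 -0.01 0 0 0 0")

```text
time_s: 7.7
tcp_pos: [0.5702, -0.1431, 0.071]
ee_rot: [[-0.175, -0.985, -0.001], [-0.985, 0.175, -0.0], [0.0, 0.001, -1.0]]
wrist_force: [-2.8, -1.1, 3.2]
gripper_width: 0.001
gripper_force: 1.5
```

>>> play_rows(commands="0.05 -0.01 0 0 0 0;0 0 0 0 0 0")

```text
time_s: 7.9
tcp_pos: [0.5719, -0.1434, 0.0708]
ee_rot: [[-0.175, -0.985, -0.0], [-0.985, 0.175, -0.0], [0.0, 0.0, -1.0]]
wrist_force: [-2.4, -1.5, 1.2]
gripper_width: 0.008
gripper_force: 1.1
```

>>> play_rows(commands="0.05 -0.01 0 0 0 0;0 0 0 0 0 0")

```text
time_s: 8.1
tcp_pos: [0.5728, -0.1436, 0.0708]
ee_rot: [[-0.175, -0.985, -0.002], [-0.985, 0.175, -0.0], [0.0, 0.002, -1.0]]
wrist_force: [-4.4, -1.0, 1.6]
gripper_width: 0.008
gripper_force: 1.9
```

>>> play_rows(commands="0.05 -0.01 0 0 0 0;0 0 0 0 0 0")

```text
time_s: 8.3
tcp_pos: [0.573, -0.1437, 0.0707]
ee_rot: [[-0.176, -0.984, -0.005], [-0.984, 0.176, 0.0], [0.0, 0.005, -1.0]]
wrist_force: [-6.2, -0.2, 5.1]
gripper_width: 0.007
gripper_force: 3.6
```

>>> play_rows(commands="0.05 -0.01 0 0 0 0;0 0 0 0 0 0")

```text
time_s: 8.5
tcp_pos: [0.5731, -0.1438, 0.0707]
ee_rot: [[-0.176, -0.984, -0.008], [-0.984, 0.176, 0.001], [0.001, 0.008, -1.0]]
wrist_force: [-8.9, 1.5, 7.2]
gripper_width: 0.003
gripper_force: 5.3
```

```bash
python3 st.py
python3 - <<'E'
from h import *
C=np.array([.6053,-.063])
z=cams.capture("scene"); ci=cams.camera_info("scene"); im,d=z
K,R,t=[np.array(ci[k],float) for k in("mtx","R","t")]; t=t.ravel()
c=proj(ci,[.6053-.02,-.063-.08,.06]).astype(int)
cv2.imwrite("pics/p3.png",cv2.resize(im[c[1]-35:c[1]+35,c[0]-45:c[0]+45],(720,560),interpolation=cv2.INTER_CUBIC))
E
```

```text
8.5 tcp [ 0.5731 -0.1438  0.0707] yaw_y 169.88 F [-8.9   1.51  7.2 ] w 0.0030491309371645505 z [-7.6e-03  7.0e-04 -1.0e+00] J [  1.6  27.4 -15.   -0.1 -48.  -11.7]
R 0.0870 phi 248.26
```

View pics/p3.png

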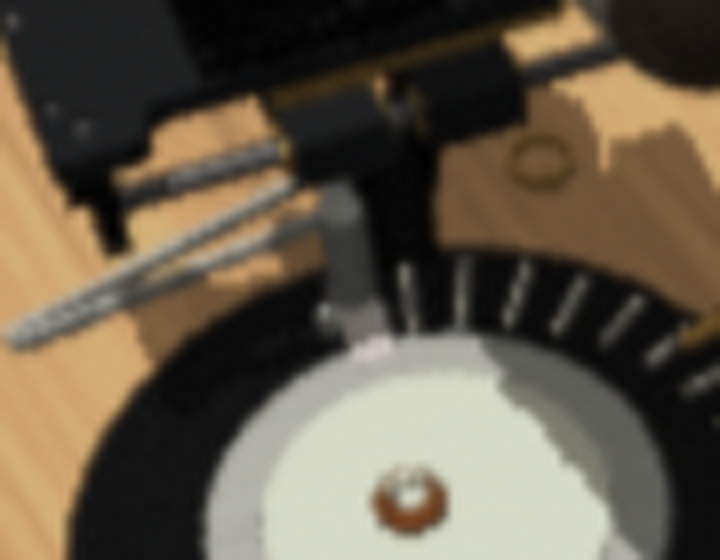

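The lever is blocked with about 9 N and shows no further motion, and the peg is at the stop screw in the crop at (345,315). That is the open stop. Next I back off, lift, cross over the peg and come down on the other side.

>>> play_rows(commands="-0.3 0.06 0 0 0 0;-0.3 0.06 0 0 0 0;0 0 0.7 0 0 0;0 0 0.8 0 0 0;0 0 0.6 0 0 0;0.7 -0.14 0 0 0 0;0.7 -0.14 0 0 0 0;0.7 -0.14 0 0 0 0;0 0 0 0 0 0;0 0 -0.6 0 0 0;0 0 -0.8 0 0 0;0 0 -0.7 0 0 0;0 0 0 0 0 0")

```text
time_s: 9.85
tcp_pos: [0.6186, -0.1524, 0.0678]
ee_rot: [[-0.176, -0.984, -0.006], [-0.984, 0.176, 0.001], [0.0, 0.006, -1.0]]
wrist_force: [-0.6, -0.6, 0.4]
gripper_width: 0.007
gripper_force: 0.0
```

```bash
python3 st.py;  python3 - <<'E'
from h import *
C=np.array([.6053,-.063])
im,d,ci=shot("scene"); np.savez("scene4.npz",im=im,d=d)
K,R,t=[np.array(ci[k],float) for k in("mtx","R","t")]; t=t.ravel()
v,u=np.mgrid[:384,:512]; W=(np.stack([(u-K[0,2])/K[0,0]*d,(v-K[1,2])/K[1,1]*d,d],-1)-t)@R
D=W[...,:2]-C; rr=np.hypot(D[...,0],D[...,1]); an=np.degrees(np.arctan2(D[...,1],D[...,0]))%360
hsv=cv2.cvtColor(im,cv2.COLOR_BGR2HSV)
pg=(W[...,2]>.06)&(W[...,2]<.1)&(rr>.072)&(rr<.1)&(an>235)&(an<262)
print("peg",pg.sum(),W[pg].mean(0),an[pg].mean(),an[pg].min(),an[pg].max())
c=proj(ci,[.6053-.01,-.063-.08,.06]).astype(int)
cv2.imwrite("pics/p4.png",cv2.resize(im[c[1]-35:c[1]+35,c[0]-45:c[0]+45],(720,560),interpolation=cv2.INTER_CUBIC))
E
```

```text
9.85 tcp [ 0.6186 -0.1524  0.0678] yaw_y 169.88 F [-0.56 -0.61  0.37] w 0.007087514458705189 z [-0.0063  0.001  -1.    ] J [  0.7  31.3  -8.2  -0.1 -50.8 -10.7]
R 0.0904 phi 278.47
peg 69 [ 0.58847593 -0.14265904  0.08204572] 258.0768487937461 253.66511979728676 261.93240101848573
```

View pics/p4.png

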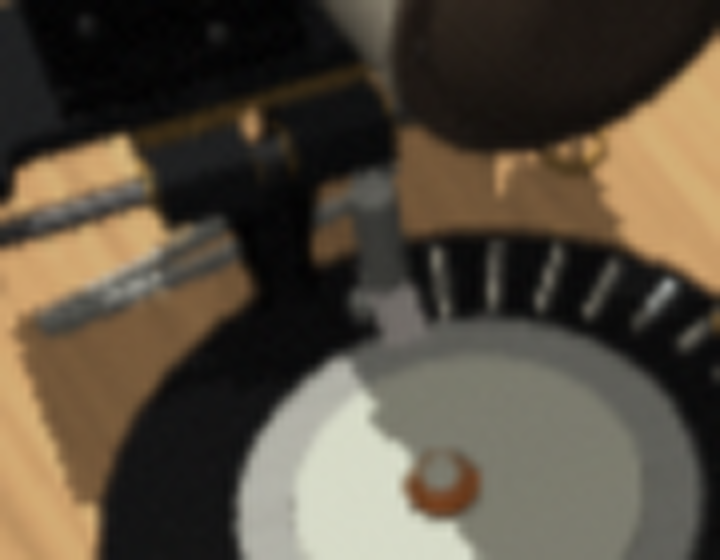

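The black finger (280,240) is now beyond the peg (380,230), which is still at the open stop. I'll push it back.

```bash
python3 arc.py .6186 -.1524 169.9 262 194 20 .0165
```

```text
-0.29 0.1 0 0 0 0.24;-0.18 -0.01 0 0 0 -0.41;-0.18 0.01 0 0 0 -0.42;-0.18 0.02 0 0 0 -0.41;-0.18 0.03 0 0 0 -0.42;-0.18 0.04 0 0 0 -0.42;-0.17 0.05 0 0 0 -0.41;-0.17 0.07 0 0 0 -0.42;-0.16 0.07 0 0 0 -0.42;-0.16 0.08 0 0 0 -0.41;-0.16 0.09 0 0 0 -0.42;-0.15 0.11 0 0 0 -0.42;-0.14 0.11 0 0 0 -0.41;-0.13 0.12 0 0 0 -0.42;-0.13 0.13 0 0 0 -0.42;-0.12 0.13 0 0 0 -0.41;-0.11 0.14 0 0 0 -0.42;-0.1 0.15 0 0 0 -0.41;-0.09 0.16 0 0 0 -0.42;-0.08 0.16 0 0 0 -0.42
[ 0.5268 -0.0996] 103.98120567019873
```

>>> play_rows(commands="-0.29 0.1 0 0 0 0.24;-0.18 -0.01 0 0 0 -0.41;-0.18 0.01 0 0 0 -0.42;-0.18 0.02 0 0 0 -0.41;-0.18 0.03 0 0 0 -0.42;-0.18 0.04 0 0 0 -0.42;-0.17 0.05 0 0 0 -0.41;-0.17 0.07 0 0 0 -0.42;-0.16 0.07 0 0 0 -0.42;-0.16 0.08 0 0 0 -0.41;-0.16 0.09 0 0 0 -0.42;-0.15 0.11 0 0 0 -0.42;-0.14 0.11 0 0 0 -0.41;-0.13 0.12 0 0 0 -0.42;-0.13 0.13 0 0 0 -0.42;-0.12 0.13 0 0 0 -0.41;-0.11 0.14 0 0 0 -0.42;-0.1 0.15 0 0 0 -0.41;-0.09 0.16 0 0 0 -0.42;-0.08 0.16 0 0 0 -0.42")

```text
time_s: 11.9
tcp_pos: [0.5299, -0.1008, 0.0731]
ee_rot: [[-0.971, -0.24, 0.002], [-0.24, 0.971, -0.001], [-0.002, -0.002, -1.0]]
wrist_force: [-1.8, -3.1, 1.9]
gripper_width: 0.005
gripper_force: 1.5
```

```bash
python3 st.py
cat > look.py <<'E'
import sys; from h import *
C=np.array([.6053,-.063])
for n in ("scene","top"):
    im,d,ci=shot(n); np.savez(f"{n}{sys.argv[1]}.npz",im=im,d=d)
    K,R,t=[np.array(ci[k],float) for k in("mtx","R","t")]; t=t.ravel()
    v,u=np.mgrid[:384,:512]; W=(np.stack([(u-K[0,2])/K[0,0]*d,(v-K[1,2])/K[1,1]*d,d],-1)-t)@R
    D=W[...,:2]-C; rr=np.hypot(D[...,0],D[...,1]); an=np.degrees(np.arctan2(D[...,1],D[...,0]))%360
    grey=(im.max(2).astype(int)>70)
    pg=(W[...,2]>.09)&(W[...,2]<.1)&(rr>.074)&(rr<.096)&grey&(an>150)&(an<265); q=W[pg].mean(0) if pg.any() else np.zeros(3)
    print(n,"peg",pg.sum(),q,"ang",np.degrees(np.arctan2(q[1]-C[1],q[0]-C[0]))%360)
    c=proj(ci,[.5,-.075,.06]).astype(int); k=30
    q=cv2.resize(im[c[1]-k:c[1]+k,c[0]-k:c[0]+k],(400,400),interpolation=cv2.INTER_CUBIC); print(n,"crop org",c-k)
    a=q if n=="scene" else np.hstack([a,q])
cv2.imwrite(f"pics/p{sys.argv[1]}.png",a)
E
python3 look.py 5
```

```text
11.9 tcp [ 0.5299 -0.1008  0.0731] yaw_y 103.88 F [-1.8  -3.13  1.92] w 0.004993590110734193 z [ 0.0024 -0.001  -1.    ] J [  6.5  22.9 -22.8   0.1 -44.2 -82.7]
R 0.0844 phi 206.63
scene peg 11 [ 0.5259971  -0.08442161  0.09507539] ang 195.11619625784928
scene crop org [228 115]
top peg 0 [0. 0. 0.] ang 174.05801411234373
top crop org [276 194]
```

View pics/p5.png

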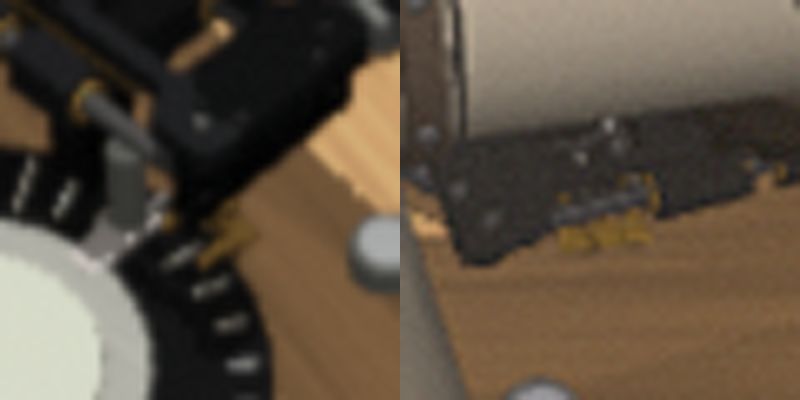

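The lever is at about 195°, with the fork at about 186°. In the left half the peg is at (125,190) and the fork at (235,235). I'll push to about 189°, move clear and look.

```bash
python3 arc.py .5268 -.0996 104 193 188 6 .0165
```

```text
-0.02 0.05 0 0 0 -0.12;-0.02 0.04 0 0 0 -0.11;-0.02 0.05 0 0 0 -0.12;-0.02 0.05 0 0 0 -0.12;-0.02 0.04 0 0 0 -0.11;-0.01 0.05 0 0 0 -0.12
[ 0.5235 -0.0912] 97.98394315112634
```

>>> play_rows(commands="-0.02 0.05 0 0 0 -0.12;-0.02 0.04 0 0 0 -0.11;-0.02 0.05 0 0 0 -0.12;-0.02 0.05 0 0 0 -0.12;-0.02 0.04 0 0 0 -0.11;-0.01 0.05 0 0 0 -0.12;0 0 0 0 0 0")

```text
time_s: 12.7
tcp_pos: [0.5266, -0.0916, 0.071]
ee_rot: [[-0.99, -0.139, 0.001], [-0.139, 0.99, 0.0], [-0.001, 0.0, -1.0]]
wrist_force: [1.2, -0.8, 2.8]
gripper_width: 0.003
gripper_force: 1.0
```

>>> play_rows(commands="0 -0.5 0 0 0 0;0 0 0.8 0 0 0;0 0 1 0 0 0;0 -0.5 1 0 0 0;0 -1 0.2 0 0 0;0 -1 0 0 0 0;0 -1 0 0 0 0;0 -1 0 0 0 0;0 -1 0 0 0 0;0 -1 0 0 0 0;0 -1 0 0 0 0;0 -1 0 0 0 0;0 -1 0 0 0 0;0 0 0 0 0 0")

```text
time_s: 14.1
tcp_pos: [0.5248, -0.3952, 0.1592]
ee_rot: [[-0.991, -0.135, -0.002], [-0.135, 0.991, 0.001], [0.002, 0.001, -1.0]]
wrist_force: [-0.4, 0.2, 0.3]
gripper_width: 0.002
gripper_force: 0.0
```

```bash
python3 st.py; python3 look.py 6
```

```text
14.1 tcp [ 0.5248 -0.3952  0.1592] yaw_y 97.73 F [-0.44  0.21  0.28] w 0.002359029101003429 z [-0.0019  0.0012 -1.    ] J [-22.9  27.8   0.4  -0.  -62.7 -59.3]
R 0.3418 phi 256.38
scene peg 27 [ 0.52253469 -0.07582376  0.09520704] ang 188.8074458449144
scene crop org [228 115]
top peg 36 [ 0.52281115 -0.07597297  0.0943954 ] ang 188.9376609653485
top crop org [276 194]
```

View pics/p6.png

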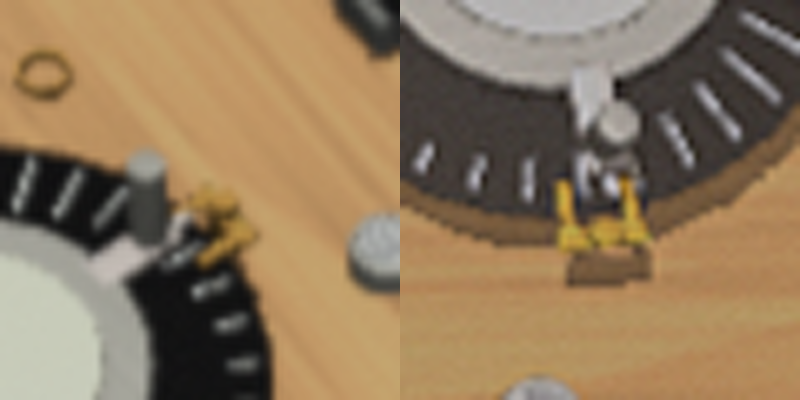

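The lever is at about 188.9°. In the right half the pointer tip (608,185) sits right of the gap's middle (598,195), and the fork is undisturbed. I'll measure the remainder with weighted profiles.

```bash
cat > prof.py <<'E'
import sys; from h import *
C=np.array([.6053,-.063]); np.set_printoptions(linewidth=200)
for n,s in (("top",sys.argv[1]),("scene",sys.argv[1])):
    im=np.load(n+s+".npz")["im"].astype(np.float32); ci=cams.camera_info(n)
    A=np.arange(172,202,.25)
    def pol(r,z): 
        m=np.array([proj(ci,[C[0]+r*np.cos(np.radians(a)),C[1]+r*np.sin(np.radians(a)),z]) for a in A],np.float32)
        return cv2.remap(im,m[:,0],m[:,1],cv2.INTER_LINEAR)
    br=sum((lambda q:np.clip(q[:,2]-q[:,0]-25,0,None))(pol(r,.049)) for r in np.arange(.098,.1075,.001))
    wh=sum(pol(r,.052).min(1) for r in np.arange(.0955,.1035,.001))/8
    lo=(A<186); f=lambda m:(A[m]*br[m]).sum()/br[m].sum()
    a,b=f(lo),f(~lo); print(n,"prongs",a,b,"mid",(a+b)/2)
    print("brass",br[::2].astype(int)); print("white",wh[::2].astype(int))
E
python3 prof.py 6
python3 - <<'E'
from h import *
for s in "06":  # brass centroid shift check, top
    im=np.load(f"top{s}.npz")["im"]; h=cv2.cvtColor(im,cv2.COLOR_BGR2HSV)
    b=cv2.inRange(h,(18,140,90),(35,255,255))[215:240,285:325]; print(np.argwhere(b).mean(0),(b>0).sum())
E
```

```text
[11.87951807 20.51807229] 83
[12.04938272 20.55555556] 81Traceback (most recent call last):
  File "prof.py", line 9, in <module>
    br=sum((lambda q:np.clip(q[:,2]-q[:,0]-25,0,None))(pol(r,.049)) for r in np.arange(.098,.1075,.001))
  File "prof.py", line 9, in <genexpr>
    br=sum((lambda q:np.clip(q[:,2]-q[:,0]-25,0,None))(pol(r,.049)) for r in np.arange(.098,.1075,.001))
           ~~~~~~~~~~~~~~~~~~~~~~~~~~~~~~~~~~~~~~~~~~~^^^^^^^^^^^^^
  File "prof.py", line 9, in <lambda>
    br=sum((lambda q:np.clip(q[:,2]-q[:,0]-25,0,None))(pol(r,.049)) for r in np.arange(.098,.1075,.001))
                             ~^^^^^
IndexError: index 2 is out of bounds for axis 1 with size 1
```

```bash
sed -i 's/cv2.INTER_LINEAR)/cv2.INTER_LINEAR).reshape(-1,3)/' prof.py; python3 prof.py 6
```

```text
top prongs 180.05570968697702 192.03102609582209 mid 186.04336789139955
brass [   5    5    6    7    8    7    7    3    0    0    0    0  100  329  607  887 1011  952  851  446   36    6    0    0    0    6   12   17   22   25   23   19   14    4    0   10   65  316  648
  886  924  807  562  219    2    0    4   11   15   16   12   10    8    8    8   12   13   11   12   15]
white [ 97 114 131 131  98  62  53  51  51  52  52  52  51  52  56  61  59  55  51  61  71  79  97 112 104  91  72  57  44  54  73  95 120 144 153 146 121  82  50  43  53  64  75  85  90  84  72  57  48
  48  51  53  54  55  54  54  55  54  52  50]
scene prongs 179.72936878826744 192.2338294941492 mid 185.98159914120833
brass [ 69  62  55  51  48  47  45  44  42  40  43  86 200 338 471 589 658 661 603 482 323 166  72  28  16  13  16  32  57  85 111 129 135 127 120 111 100 102 126 164 208 253 282 279 242 199 169 152 140
 121  91  55  24   4   0   0   0   0   0   0]
white [ 61  55  46  37  29  24  22  22  24  27  32  38  45  51  54  55  54  53  52  53  53  52  48  42  37  34  34  36  41  50  62  76  94 110 124 132 132 124 109  90  73  59  52  49  49  50  53  55  56
  56  57  58  59  60  60  61  62  63  64  66]
```

>>> play_rows(commands="0 1 0 0 0 0;0 1 0 0 0 0;0 1 0 0 0 0;0 1 0 0 0 0;0 1 0 0 0 0;0 1 0 0 0 0;0 1 0 0 0 0;0 1 0 0 0 0;0 0.9 0 0 0 0;0 0.5 0 0 0 0;0 0 0 0 0 0;0 0 -0.9 0 0 0;0 0 -1 0 0 0;0 0 -0.9 0 0 0;0 0 0 0 0 -0.1;0 0 0 0 0 -0.1")

```text
time_s: 15.8
tcp_pos: [0.5265, -0.1105, 0.0773]
ee_rot: [[-0.994, -0.108, -0.001], [-0.108, 0.994, -0.001], [0.001, -0.0, -1.0]]
wrist_force: [0.3, -0.9, 0.6]
gripper_width: 0.005
gripper_force: 0.0
```

```bash
python3 st.py
```

```text
15.8 tcp [ 0.5265 -0.1105  0.0773] yaw_y 96.19 F [ 0.28 -0.93  0.61] w 0.00509524823948514 z [-6.e-04 -6.e-04 -1.e+00] J [  5.4  22.5 -22.6   0.  -44.9 -89.3]
R 0.0920 phi 211.08
```

>>> play_rows(commands="-0.03 0.15 -0.1 0 0 0;-0.03 0.15 -0.1 0 0 0;-0.03 0.15 0 0 0 0;-0.03 0.12 0 0 0 0;0 0 0 0 0 0;0 0 0 0 0 0")

```text
time_s: 16.4
tcp_pos: [0.5228, -0.0925, 0.0713]
ee_rot: [[-0.994, -0.11, 0.0], [-0.11, 0.994, 0.0], [-0.0, -0.0, -1.0]]
wrist_force: [0.2, 0.1, -0.8]
gripper_width: 0.006
gripper_force: 0.0
```

>>> play_rows(commands="0 0.04 0 0 0 0;0 0.04 0 0 0 0;0 0.04 0 0 0 0;0 0 0 0 0 0;0 0 0 0 0 0")

```text
time_s: 16.9
tcp_pos: [0.5223, -0.0893, 0.071]
ee_rot: [[-0.994, -0.109, -0.001], [-0.109, 0.994, -0.0], [0.001, -0.0, -1.0]]
wrist_force: [-1.4, -1.5, 1.9]
gripper_width: 0.007
gripper_force: 1.3
```

```bash
python3 st.py
```

```text
16.9 tcp [ 0.5223 -0.0893  0.071 ] yaw_y 96.25 F [-1.39 -1.53  1.9 ] w 0.006702781119871005 z [-8.e-04 -1.e-04 -1.e+00] J [  7.8  22.3 -24.1   0.  -43.6 -91.6]
R 0.0871 phi 197.61
```

>>> play_rows(commands="0 0.03 0 0 0 0;0 0.02 0 0 0 0;0 0 0 0 0 0;0 0 0 0 0 0")

```text
time_s: 17.3
tcp_pos: [0.5225, -0.0876, 0.0709]
ee_rot: [[-0.994, -0.109, -0.0], [-0.109, 0.994, 0.0], [0.0, 0.0, -1.0]]
wrist_force: [-1.3, -2.8, 1.2]
gripper_width: 0.002
gripper_force: 1.2
```

Next I move clear and look.

>>> play_rows(commands="0 -0.3 0 0 0 0;0 -0.3 0 0 0 0;0 0 0.8 0 0 0;0 0 1 0 0 0;0 -0.5 1 0 0 0;0 -1 0.2 0 0 0;0 -1 0 0 0 0;0 -1 0 0 0 0;0 -1 0 0 0 0;0 -1 0 0 0 0;0 -1 0 0 0 0;0 -1 0 0 0 0;0 -1 0 0 0 0;0 -1 0 0 0 0;0 0 0 0 0 0")

```text
time_s: 18.8
tcp_pos: [0.5223, -0.3944, 0.1603]
ee_rot: [[-0.994, -0.105, 0.001], [-0.105, 0.994, -0.001], [-0.001, -0.001, -1.0]]
wrist_force: [0.3, 1.1, -0.1]
gripper_width: 0.007
gripper_force: 0.0
```

```bash
python3 st.py; python3 look.py 7; python3 prof.py 7
```

```text
18.8 tcp [ 0.5223 -0.3944  0.1603] yaw_y 96.02 F [ 0.3   1.08 -0.08] w 0.006958343548624063 z [ 7.e-04 -6.e-04 -1.e+00] J [-22.9  27.5  -0.1   0.  -62.4 -61.1]
R 0.3417 phi 255.95
scene peg 29 [ 0.52217561 -0.071366    0.09501404] ang 185.74714014074817
scene crop org [228 115]
top peg 36 [ 0.5219098  -0.07199636  0.09513303] ang 186.1574077970867
top crop org [276 194]
top prongs 180.06975313396194 191.99088576786744 mid 186.0303194509147
brass [   4    4    6    8    8    6    4    2    0    0    0    0   98  327  605  886 1016  962  864  456   38    6    0    0    1    6   13   17   21   24   23   20   16    6    0   19  133  400  680
  894  941  836  590  225    0    0    3   10   16   21   14   11    9    9    8   13   15   13   12   16]
white [ 97 114 132 132  98  62  53  52  52  52  52  53  53  53  57  61  58  54  51  59  66  73  87 102 110 117 129 148 161 140 108  76  56  41  39  41  42  43  45  51  62  75  91 107 117 110  92  69  54
  49  50  51  52  53  53  53  53  52  52  50]
scene prongs 179.68479212301455 191.68331124556664 mid 185.68405168429058
brass [ 69  62  55  51  46  44  43  42  41  40  42  90 206 344 476 590 657 660 602 482 323 165  71  27  14   9   8  11  20  33  46  55  64  71  92 117 168 265 365 435 448 408 333 249 167 106  72  46  23
   6   0   0   0   0   0   0   0   0   0   0]
white [ 62  56  46  36  29  24  22  21  23  27  32  38  45  51  54  55  53  52  51  52  53  55  56  57  61  71  85 102 117 128 132 125 107  86  68  56  52  51  53  54  54  54  54  55  55  55  56  57  58
  59  61  62  64  66  67  68  69  69  69  70]
```

View pics/p7.png

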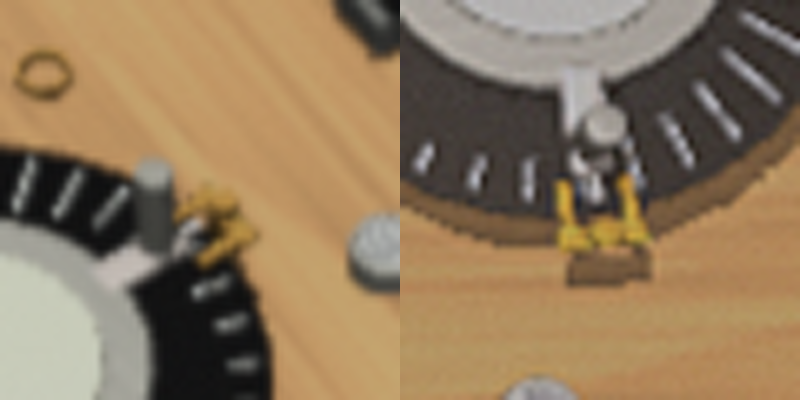

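The pointer tip (595,188 in the right half) is midway between the prongs, at 186.0° for the peg against 186.0° for the fork. The arm is clear, so I'm handing the job in.

```bash
python3 -c "
from station import r
print(r.finish_job())"
```

```text
the job is handed in; nothing more can be done
None
```

I pushed the iris lever to the fully open stop, then back until its pointer stood mid-gap in the fork (both measured at about 186.0°), moved the arm clear, and handed the job in at about 19 s; the hand-in returned no verdict.

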